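Index the flange to its next hole

TASK

The flange clamped on the indexing fixture is to be drilled at its next hole: with a fingertip against the side of the upright post, push the round table clockwise (seen from above) by exactly four clicks of its click stop from where it stands, without overrunning the fourth click, and leave it resting there. Push gently, do not grip the post, and leave the tin and the pipe elbow where they are.

Things in the scene. Friction and masses are not known exactly. Their poses are not given: they have to be found in the camera images.
- indexer: Indexing fixture, fixed to the bench, yaw -0.9 to 0.5 rad: a grey round cast base 170 mm across (three bolted ears reach 97 mm from the axis) under a round steel table. Origin: on the turning axis, at bench height; z up. A small fixed pointer, 51 mm high, stands at the rim, 75 to 95 mm from the axis, at bearing 30 degrees; the post stays far from it in this job.
- dial_center (a point): Turning axis (vertical) at the height of the table's top, 45 mm above the bench. The table is 160 mm across; 24 dark marks on its rim are one click apart (every fourth is longer). In its middle a six-hole aluminium flange disc, 90 mm across, is clamped with a nut, whose top is 66 mm above the bench.
- post_top (a point): Centre of the top of the one upright round post on the table, 85 mm above the bench, 68 mm from the turning axis; it turns with the table. The post is 18 mm in diameter (22 mm at its foot, 6 mm high) and 40 mm tall, from 45 to 85 mm above the bench.
- dial (a joint): Table angle, rad, growing clockwise from above; at 0 the post's bearing is 210 degrees (counter-clockwise from the fixture's x). Range -0.35 to 2.6. Rests at whole multiples of 15 deg (0.2618 rad, 18 mm at the post); starts in rest 0, 1, 2 or 3. It resists with up to 0.2 N m (3 N at the post); past half-way it snaps on to the next rest and stays; let go before, it springs back.
- tin: Small open metal tin, 64 mm diameter, 50 mm high, loose on the bench, left or far right of the fixture; origin at the centre of its underside. To be left alone.
- elbow: White plastic pipe elbow, 59 x 59 x 42 mm high, loose on the bench, left or far right of the fixture (where the tin is not); origin at the centre of its underside. To be left alone.

How it is judged:
On the way:
1. a finger pushes the fixture's table, which has turned by more than one and a half clicks (contact force between the fingers and indexer above 0.2 N and distance of post_top from where it was at the start of the episode above 0.03 m), for 0.02 s.
At the end, for the whole second after the job is handed in: The table rests four clicks (60 degrees, within 4 degrees) clockwise of where it started: the post's top is 63.5 to 72.5 mm in a straight line from its start and the table's angle is above 0.92 rad; tin and elbow are within 15 mm of where they stood (distance of post_top from where it was at the start of the episode between 0.0635 and 0.0725 m and value of joint dial above 0.92 rad and velocity of joint dial between -0.05 and 0.05 rad/s and distance of each of tin, elbow from where it was at the start of the episode below 0.015 m); the robot touches nothing.
It fails at once if the table overran: it was turned more than about 4.8 clicks from its start (distance of post_top from where it was at the start of the episode above 0.08 m).
It fails at once if the fixture was gripped or pushed hard (more than 20 N from the fingers) (contact force between the fingers and indexer above 20 N).
It fails at once if the tin or the elbow was shifted or lifted (distance of any of tin, elbow from where it was at the start of the episode above 0.02 m).
It also fails if it takes over 51 s, if anything falls off the work surface, if the arm or the gripper's body presses on something with over 40 N, if the wrist force passes 120 N, or if a joint passes its speed limit or range.

ROBOT

A 6-joint arm with a two-finger parallel gripper is mounted at the origin on the work surface; the furniture and walls round the work are solid. World frame = base frame: x ahead of the robot, y to its left, z up, the work surface at z = 0. Lengths are in m, angles in rad, forces in N, time in s.
With the tool pointing down it reaches from about 0.425 to 1.125 m from the base axis. Payload 14.9 kg.
Tool frame: the origin (TCP) lies at the very end of the fingers, on their centre line; the grasp point (between the pads) lies bot.grasp_offset behind it (bot.grasp_offset is the distance from the TCP to the grasp point, in m); z points along the fingers, y is the line along which they close (so a half turn about z gives the same grasp; the last joint's range is limited). The gripper opens to 91 mm and grips with 3 to 60 N. Pads are 32 mm wide; open, the fingers measure 118 mm over their backs; the gripper's body (76 mm by 178 mm) begins 60 mm behind the grasp point.
Start: joints at [1.295, 0.379, 1.734, -0, 1.028, -0.033], TCP at [0.168, 0.679, 0.214] pointing down, gripper open.
Joint ranges: [-2.77, 2.77], [-0.74, 2.19], [0, 2.66], [-1.06, 4.2], [0.31, 2.87], [-3.08, 3.08]. Speed limits (rad/s): [1.89, 1.89, 2.39, 3.14, 3.14, 3.14].

INTERFACE

Orientations are given as a unit quaternion [w, x, y, z].
In Python, from bench import bot gives the robot as it stands.
- The arm moves only by the shell command python3 -m inch 'ROWS' [OPENING] [FORCE]. ROWS is JSON, a list of rows, each an object with "delta_pos": the shift along the tool's x, y, z in mm, a list of three; "delta_rot": the turn, a rotation vector about the tool's x, y, z in degrees, a list of three. A call has 1 to 20 rows; each row is the pose to reach, as a shift and turn from the pose commanded when the call began, along the tool's axes at that moment; what a row does not reach only later rows make up. A row lasts 1/8 s, in which the tool goes at most 62.5 mm and 10.7 degrees, less where a joint would pass 70% of its speed; a pose out of reach is approached as far as the arm can. A call with a gripper value outside its range is refused whole. OPENING is the closure, from -1 (fully open) to 1 (shut), set as the call begins (- or left out, the last holds). The fingers move at their own pace and stop on an object; FORCE is the grip in N (left out, the last holds). Time passes only in rows, so rows that repeat a pose let the fingers close. It gives the time, the measured TCP pose, the force, the opening and the grip force at its end, in the units of the state.
- bot.get_obs(): the state, without advancing time (a new reading comes with each control period).
- bot.camera(name): name is "scene" or "top"; returns a dict with "color" (384x512x3 uint8, blue, green, red), "camera_matrix" (3x3 intrinsics, pixels), "view" (4x4, takes a point from world to camera coordinates). Camera axes: x right, y down, z forward; pixel columns grow to the right and rows downward; lengths in m; the calibration is good to about 2 mm. A picture is of the moment at which its call begins. There is no depth.
- bot.hand_in(): hands the job in; it is judged then, once.
The state is a dict: "time": time; "q": joint angles; "dq": joint speeds; "joint_efforts": joint torques, N m; "tcp_pos": TCP position; "ee_rot": TCP orientation; "wrist_force": force on the tool from outside, world axes, zero at the start; "torque": the same for the moment, N m; "finger_gap": finger opening in m; "finger_force": force on a finger pad.
Only numpy, scipy, OpenCV 4.12 (cv2) and the standard library are available. Lean on these libraries where they do the work, as an engineer would, in place of code of your own. Each camera call takes 0.05 s, during which the arm holds its last target. There are 200 camera calls.

## Working session

There is one attempt and no reset: what is moved stays moved. The work goes in short steps, Python scripts to look and compute and a shell command to move; the robot and the scene stay as the last step left them, time stands still between calls to the robot, and variables do not carry over. Pictures are saved under pics/ and viewed, at most 10 in all, crops included, and the job is handed in when it is done.

```bash
mkdir -p pics; ls
python3 - <<'E'
from bench import bot
import cv2,numpy as np
for n in("scene","top"):
    c=bot.camera(n);cv2.imwrite(f"pics/{n}0.png",c["color"]);print(n,c["camera_matrix"].round(1).tolist(),c["view"].round(3).tolist())
o=bot.get_obs();print(o["time"],o["tcp_pos"],o["ee_rot"],o["finger_gap"],bot.grasp_offset)
E
```

```text
pics
scene [[474.9, 0.0, 258.1], [0.0, 474.9, 194.2], [0.0, 0.0, 1.0]] [[-0.104, 0.995, -0.003, -0.13], [0.718, 0.073, -0.692, -0.312], [-0.688, -0.074, -0.722, 1.345], [0.0, 0.0, 0.0, 1.0]]
top [[348.8, 0.0, 255.5], [0.0, 348.8, 191.1], [0.0, 0.0, 1.0]] [[0.019, -1.0, 0.012, 0.156], [-0.997, -0.02, -0.08, 0.499], [0.081, -0.01, -0.997, 0.918], [0.0, 0.0, 0.0, 1.0]]
0.1 [0.16821095 0.67912841 0.2133637 ] [-9.85764151e-05  1.21129860e-01  9.92636551e-01 -4.74950738e-04] 0.09097537647413272 0.0188
```

View pics/scene0.png

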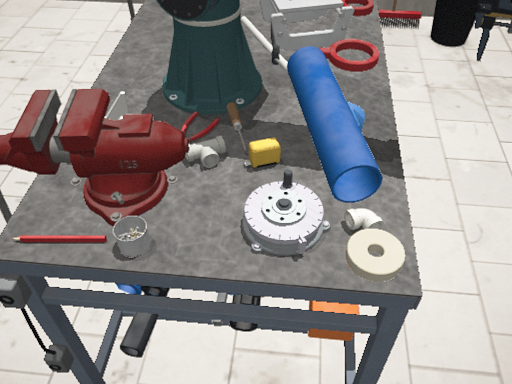

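View pics/top0.png

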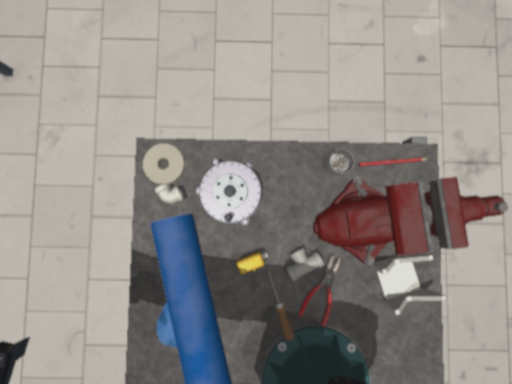

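The scene view shows the fixture centred near (284,210) with its post at about (287,172). In the top view it is near (230,191), with the post at about (231,216). The elbow is at (168,192) and the tin at (341,161), both in the top view. The blue pipe lies to the left of the fixture. Next I'll zoom in on the fixture.

Run:
```python
import cv2,numpy as np
a=cv2.imread("pics/top0.png")[145:240,140:275];b=cv2.imread("pics/scene0.png")[155:265,230:360]
a=cv2.resize(a,(540,380),interpolation=2)[:, :400] if 0 else cv2.resize(a,None,fx=3,fy=3,interpolation=cv2.INTER_CUBIC)
b=cv2.resize(b,None,fx=3,fy=3,interpolation=cv2.INTER_CUBIC)
h=max(a.shape[0],b.shape[0]);p=lambda i:cv2.copyMakeBorder(i,0,h-i.shape[0],0,0,0)
cv2.imwrite("pics/crop0.png",np.hstack([p(a),p(b)]));print(a.shape,b.shape)
```

```text
(285, 405, 3) (330, 390, 3)
```

View pics/crop0.png

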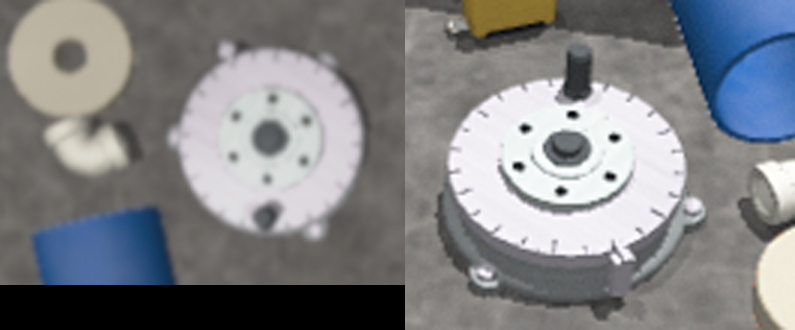

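```bash
cat > m.py <<'E'
from bench import bot
import cv2,numpy as np
def ray(c,uv,z):
    V=c["view"];R=V[:3,:3];o=-R.T@V[:3,3]
    d=R.T@np.linalg.inv(c["camera_matrix"])@np.array([*uv,1.]);return o+d*(z-o[2])/d[2]
def proj(c,p):
    q=c["camera_matrix"]@(c["view"]@np.r_[p,1])[:3];return q[:2]/q[2]
def table(c,box):
    x0,y0,x1,y1=box;g=c["color"][y0:y1,x0:x1].min(2);m=(g>150).astype(np.uint8)
    k=max(cv2.findContours(m,0,1)[0],key=cv2.contourArea)
    h=cv2.convexHull(k)[:,0]+[x0,y0]
    P=np.array([ray(c,p,.045)[:2] for p in h]);
    from scipy.optimize import least_squares
    r=least_squares(lambda a:np.hypot(*(P-a).T)-.08,P.mean(0),loss="soft_l1",f_scale=.001);return r.x,np.abs(r.fun).max()
def dark(c,box,t=75):
    x0,y0,x1,y1=box;m=(c["color"][y0:y1,x0:x1].max(2)<t).astype(np.uint8)
    n,l,s,ce=cv2.connectedComponentsWithStats(m);return [(s[i].tolist(),(ce[i]+[x0,y0]).round(1).tolist()) for i in range(1,n) if s[i][4]>12],(x0,y0)
E
python3 - <<'E'
from m import *
S=bot.camera("scene");T=bot.camera("top")
print(table(S,(238,170,330,252)),table(T,(196,155,266,228)))
print(dark(S,(278,165,297,190)));print(dark(T,(220,205,242,226),110))
for z,uv,c in((.085,(287.7,171.5),S),(.045,(287.5,186.5),S),(.085,(228.7,215.8),T),(.085,(228.7,217),T),(0.051,(437*0+301.5,238),S),(.045,(228,217),T)):print(uv,ray(c,uv,z).round(4))
print("elbow",ray(T,(170,192),.02),"tin",ray(T,(341,161),.02),"pipe end",ray(T,(190,217),.08),"pipe",ray(T,(152,225),.08))
E
```

```text
(array([0.49394559, 0.23374832]), np.float64(0.022377579536934367)) (array([0.49172891, 0.234871  ]), np.float64(0.014818127802938036))
([([5, 8, 9, 15, 108], [287.1, 180.2])], (278, 165))
([([5, 9, 7, 8, 37], [228.5, 216.9]), ([0, 18, 22, 3, 48], [230.0, 224.4])], (220, 205))
(287.7, 171.5) [0.4274 0.2361 0.085 ]
(287.5, 186.5) [0.4309 0.2376 0.045 ]
(228.7, 215.8) [0.4273 0.232  0.085 ]
(228.7, 217) [0.4243 0.2319 0.085 ]
(301.5, 238) [0.5707 0.2724 0.051 ]
(228, 217) [0.4245 0.2363 0.045 ]
elbow [0.48827876 0.3946163  0.02      ] tin [ 0.58175528 -0.06406287  0.02      ] pipe end [0.42247419 0.32847297 0.08      ] pipe [0.40087421 0.42189188 0.08      ]
```

Run:
```python
from m import *
S=bot.camera("scene");T=bot.camera("top")
# pipe end: top-of-rim midpoint seen in both views -> height where rays agree
for z in(.06,.1,.14,.18):print(z,ray(S,(350,166),z).round(3),ray(T,(171,218),z).round(3))
o=bot.get_obs();from scipy.spatial.transform import Rotation as R
q=o["ee_rot"];M=R.from_quat([*q[1:],q[0]]).as_matrix();n=np.array([.5,.866,0])
post=np.array([.427,.2345,.213]);t=post-n*.045;t[2]=.2133
print("target",t,"tool delta mm",(M.T@(t-o["tcp_pos"])*1e3).round(1),"ybear",np.degrees(np.arctan2(M[1,1],M[0,1])))
```

```text
0.06 [0.37  0.368 0.06 ] [0.419 0.38  0.06 ]
0.1 [0.414 0.361 0.1  ] [0.419 0.371 0.1  ]
0.14 [0.458 0.354 0.14 ] [0.419 0.362 0.14 ]
0.18 [0.503 0.348 0.18 ] [0.419 0.353 0.18 ]
target [0.4045  0.19553 0.2133 ] tool delta mm [-345.6 -412.8    0.6] ybear 76.08561544135472
```

```bash
python3 -m inch '[{"delta_pos":[-40,-48,0],"delta_rot":[0,0,2]},{"delta_pos":[-80,-96,0],"delta_rot":[0,0,4]},{"delta_pos":[-120,-144,0],"delta_rot":[0,0,6]},{"delta_pos":[-160,-192,0],"delta_rot":[0,0,8]},{"delta_pos":[-200,-240,0],"delta_rot":[0,0,10]},{"delta_pos":[-240,-287,0],"delta_rot":[0,0,12]},{"delta_pos":[-280,-334,0],"delta_rot":[0,0,14]},{"delta_pos":[-320,-382,0],"delta_rot":[0,0,16]},{"delta_pos":[-340,-406,0],"delta_rot":[0,0,16]},{"delta_pos":[-346,-413,0],"delta_rot":[0,0,16]},{"delta_pos":[-346,-413,0],"delta_rot":[0,0,16]},{"delta_pos":[-346,-413,0],"delta_rot":[0,0,16]},{"delta_pos":[-346,-413,0],"delta_rot":[0,0,16]}]' 1 20
```

```text
time: 1.92
tcp_pos: [0.4045, 0.1962, 0.2139]
ee_rot: [-0.0, 0.257, 0.966, -0.0]
wrist_force: [0.8, -0.1, 0.5]
finger_gap: 0.0005
finger_force: 0.0
```

```bash
python3 -m inch '[{"delta_pos":[0,0,35]},{"delta_pos":[0,0,75]},{"delta_pos":[0,0,110]},{"delta_pos":[0,0,135]},{"delta_pos":[0,0,145]},{"delta_pos":[0,0,145]},{"delta_pos":[0,0,145]}]'
python3 - <<'E'
from m import *
S=bot.camera("scene");T=bot.camera("top");p=bot.get_obs()["tcp_pos"]
a=S["color"][130:250,220:380];b=T["color"][150:250,180:280]
f=lambda i:cv2.resize(i,(0,0),fx=400/i.shape[1],fy=400/i.shape[1],interpolation=2)
a,b=f(a),f(b);a=cv2.copyMakeBorder(a,0,b.shape[0]-a.shape[0],0,0,0)
cv2.imwrite("pics/near.png",np.hstack([a,b]));print(p,proj(S,p),proj(T,p))
E
```

```text
[0.40462377 0.19595869 0.2139096 ] [270.10741557 112.22204203] [241.57443095 226.29792942]validation failed for argument at $[0]...
```

View pics/near.png

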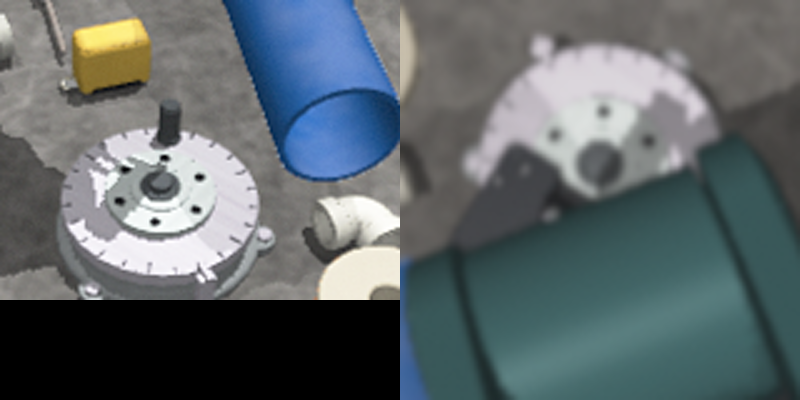

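The move was refused because every row needs `delta_rot`. The scene crop shows the post undisturbed at about (168,120) in the crop, and the top view is mostly blocked by the arm.

```bash
python3 -m inch '[{"delta_pos":[0,0,35],"delta_rot":[0,0,0]},{"delta_pos":[0,0,75],"delta_rot":[0,0,0]},{"delta_pos":[0,0,110],"delta_rot":[0,0,0]},{"delta_pos":[0,0,135],"delta_rot":[0,0,0]},{"delta_pos":[0,0,146],"delta_rot":[0,0,0]},{"delta_pos":[0,0,146],"delta_rot":[0,0,0]},{"delta_pos":[0,0,146],"delta_rot":[0,0,0]}]'
python3 - <<'E'
from m import *
S=bot.camera("scene");p=bot.get_obs()["tcp_pos"]
cv2.imwrite("pics/near2.png",cv2.resize(S["color"][110:250,210:380],(0,0),fx=4,fy=4,interpolation=2));print(p,proj(S,p))
# arc: tool-frame offsets from here (n=tool y), post centre path 0..4 clicks
M=np.array([[-.868,.4966],[.4966,.868]]).T;M=np.array([[-.868,.4966],[.4966,.868]]) # rows: tool x, tool y in world
c=np.array([.4935,.2345])
for k in np.arange(0,4.01,.25):
    b=np.radians(180-15*k);w=c+.068*np.array([np.cos(b),np.sin(b)])-np.array([.4966,.868])*.0225
    print(k,(M@(w-p[:2])*1e3).round(0),w.round(3))
E
```

```text
time: 2.9
tcp_pos: [0.4054, 0.1957, 0.0688]
ee_rot: [0.001, 0.258, 0.966, 0.0]
wrist_force: [0.4, -0.8, -0.2]
finger_gap: 0.0005
finger_force: 0.0
[0.40549356 0.1957218  0.06888146] [268.88441811 168.5909525 ]
0.0 [ 2. 21.] [0.414 0.215]
0.25 [ 4. 25.] [0.414 0.219]
0.5 [ 6. 29.] [0.415 0.224]
0.75 [ 7. 33.] [0.416 0.228]
1.0 [ 9. 38.] [0.417 0.233]
1.25 [10. 42.] [0.418 0.237]
1.5 [10. 46.] [0.42  0.241]
1.75 [11. 51.] [0.421 0.245]
2.0 [11. 55.] [0.423 0.249]
2.25 [11. 60.] [0.426 0.253]
2.5 [10. 64.] [0.428 0.256]
2.75 [10. 68.] [0.431 0.26 ]
3.0 [ 8. 73.] [0.434 0.263]
3.25 [ 7. 77.] [0.437 0.266]
3.5 [ 6. 81.] [0.441 0.269]
3.75 [ 4. 85.] [0.445 0.272]
4.0 [ 2. 89.] [0.448 0.274]
```

View pics/near2.png

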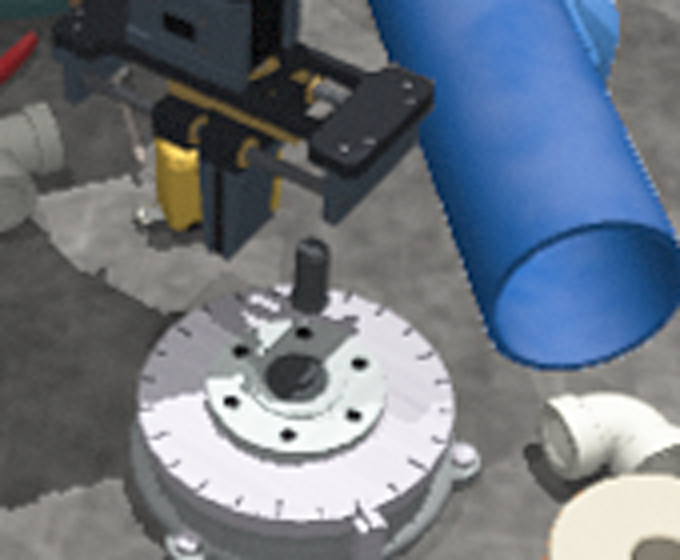

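The fingertip (crop about (235,250)) stands clear on the near-right side of the post (crop about (312,275)), well placed for pushing. I'll push about two clicks first.

```bash
python3 -m inch '[{"delta_pos":[1,8,0],"delta_rot":[0,0,0]},{"delta_pos":[2,14,0],"delta_rot":[0,0,0]},{"delta_pos":[2,18,0],"delta_rot":[0,0,0]},{"delta_pos":[3,21,0],"delta_rot":[0,0,0]},{"delta_pos":[4,24,0],"delta_rot":[0,0,0]},{"delta_pos":[5,27,0],"delta_rot":[0,0,0]},{"delta_pos":[6,30,0],"delta_rot":[0,0,0]},{"delta_pos":[7,33,0],"delta_rot":[0,0,0]},{"delta_pos":[8,36,0],"delta_rot":[0,0,0]},{"delta_pos":[9,39,0],"delta_rot":[0,0,0]},{"delta_pos":[10,42,0],"delta_rot":[0,0,0]},{"delta_pos":[10,45,0],"delta_rot":[0,0,0]},{"delta_pos":[10,48,0],"delta_rot":[0,0,0]},{"delta_pos":[11,51,0],"delta_rot":[0,0,0]},{"delta_pos":[11,53,0],"delta_rot":[0,0,0]},{"delta_pos":[11,53,0],"delta_rot":[0,0,0]}]'
python3 - <<'E'
from m import *
S=bot.camera("scene")
cv2.imwrite("pics/mid.png",cv2.resize(S["color"][110:250,210:380],(0,0),fx=4,fy=4,interpolation=2))
E
```

```text
time: 4.95
tcp_pos: [0.4224, 0.2472, 0.0681]
ee_rot: [0.0, 0.258, 0.966, 0.0]
wrist_force: [0.1, -0.1, 0.0]
finger_gap: 0.0007
finger_force: 0.0
```

View pics/mid.png

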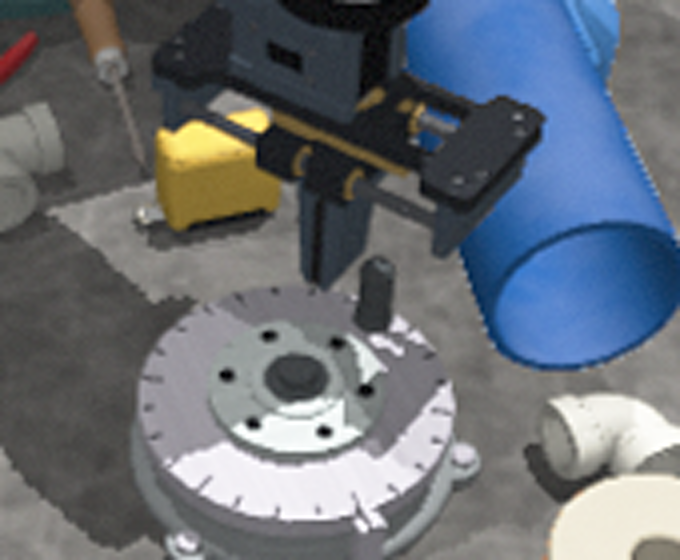

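The post has moved to about (304,177) in the full image, with a small gap to the fingertip. I'll check the angle.

Run:
```python
from m import *
S=bot.camera("scene");w=ray(S,(304.2,176.7),.085);d=w[:2]-[.4935,.2345]
print(w,180-np.degrees(np.arctan2(d[1],d[0])))
```

```text
[0.439315   0.27029163 0.085     ] 33.44656077186224
```

That is two clicks. Next is the rest of the push, to about 3.75 clicks, then back off.

```bash
python3 -m inch '[{"delta_pos":[0,3,0],"delta_rot":[0,0,0]},{"delta_pos":[0,6,0],"delta_rot":[0,0,0]},{"delta_pos":[-1,9,0],"delta_rot":[0,0,0]},{"delta_pos":[-1,12,0],"delta_rot":[0,0,0]},{"delta_pos":[-2,15,0],"delta_rot":[0,0,0]},{"delta_pos":[-2,17,0],"delta_rot":[0,0,0]},{"delta_pos":[-3,20,0],"delta_rot":[0,0,0]},{"delta_pos":[-4,22,0],"delta_rot":[0,0,0]},{"delta_pos":[-4,24,0],"delta_rot":[0,0,0]},{"delta_pos":[-5,26,0],"delta_rot":[0,0,0]},{"delta_pos":[-5,28,0],"delta_rot":[0,0,0]},{"delta_pos":[-6,30,0],"delta_rot":[0,0,0]},{"delta_pos":[-7,32,0],"delta_rot":[0,0,0]},{"delta_pos":[-7,32,0],"delta_rot":[0,0,0]},{"delta_pos":[-7,32,0],"delta_rot":[0,0,0]},{"delta_pos":[-6,26,0],"delta_rot":[0,0,0]},{"delta_pos":[-6,20,0],"delta_rot":[0,0,0]},{"delta_pos":[-6,20,0],"delta_rot":[0,0,0]}]'
python3 - <<'E'
from m import *
S=bot.camera("scene")
cv2.imwrite("pics/end.png",cv2.resize(S["color"][110:250,210:380],(0,0),fx=4,fy=4,interpolation=2))
E
```

```text
time: 7.3
tcp_pos: [0.4368, 0.2608, 0.068]
ee_rot: [0.0, 0.258, 0.966, 0.0]
wrist_force: [0.7, 0.3, -0.9]
finger_gap: 0.0007
finger_force: 0.0
```

View pics/end.png

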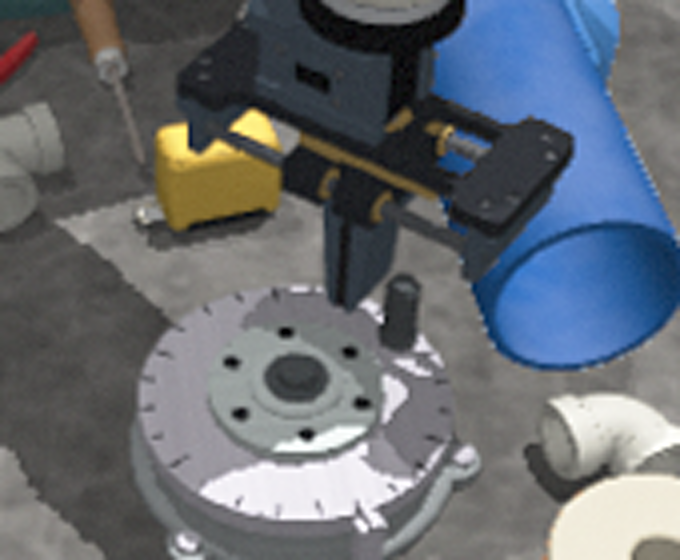

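Run:
```python
from m import *
S=bot.camera("scene")
for uv in((287.7,171.5),(304.2,176.7),(310.8,181.2)):
    w=ray(S,uv,.085);d=w[:2]-[.4935,.2345];print(w,180-np.degrees(np.arctan2(d[1],d[0])))
for k in range(6):
    b=np.radians(180-15*k);print(k,proj(S,np.array([.4935+.068*np.cos(b),.2345+.068*np.sin(b),.085])))
```

```text
[0.42742847 0.23612059 0.085     ] 1.4050605725801404
[0.439315   0.27029163 0.085     ] 33.44656077186224
[0.45095518 0.28394303 0.085     ] 49.28860799538063
0 [286.96798369 170.80047822]
1 [295.49703418 172.17598469]
2 [303.4032722  175.03405281]
3 [310.19943645 179.22934095]
4 [315.43561517 184.53723505]
5 [318.72495884 190.65424816]
```

The table is at click 3, so it sprang back from just short of the half-way point. I'll push again about 4 mm further (nominal 4.0, still well below 4.5), then back off.

```bash
python3 -m inch '[{"delta_pos":[0,4,0],"delta_rot":[0,0,0]},{"delta_pos":[-1,7,0],"delta_rot":[0,0,0]},{"delta_pos":[-1,10,0],"delta_rot":[0,0,0]},{"delta_pos":[-2,12,0],"delta_rot":[0,0,0]},{"delta_pos":[-2,14,0],"delta_rot":[0,0,0]},{"delta_pos":[-3,15,0],"delta_rot":[0,0,0]},{"delta_pos":[-3,16,0],"delta_rot":[0,0,0]},{"delta_pos":[-3,16,0],"delta_rot":[0,0,0]},{"delta_pos":[-3,16,0],"delta_rot":[0,0,0]},{"delta_pos":[-3,16,0],"delta_rot":[0,0,0]}]'
python3 - <<'E'
from m import *
S=bot.camera("scene")
cv2.imwrite("pics/end2.png",cv2.resize(S["color"][130:240,220:350],(0,0),fx=5,fy=5,interpolation=2))
E
```

```text
time: 8.65
tcp_pos: [0.4475, 0.2735, 0.0679]
ee_rot: [-0.0, 0.258, 0.966, -0.0]
wrist_force: [0.0, 0.4, 0.0]
finger_gap: 0.0007
finger_force: 0.0
```

View pics/end2.png

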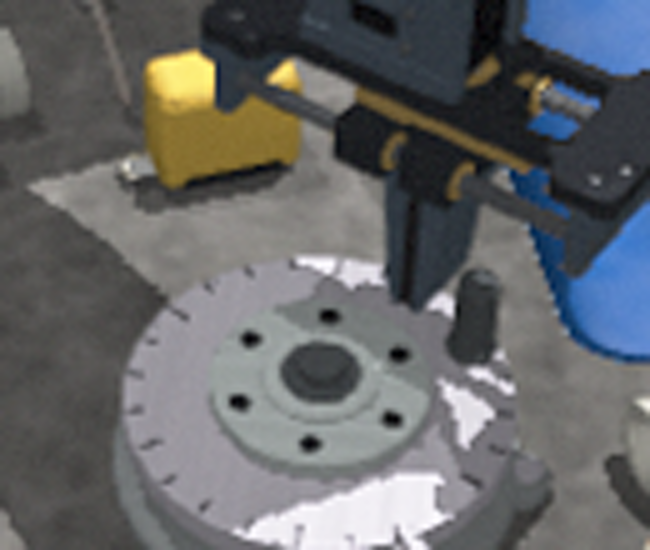

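The post top is now at (316,186) in the full image, which matches click 4. Now I'll retreat and lift.

```bash
python3 -m inch '[{"delta_pos":[0,-8,0],"delta_rot":[0,0,0]},{"delta_pos":[0,-20,0],"delta_rot":[0,0,0]},{"delta_pos":[0,-30,0],"delta_rot":[0,0,0]},{"delta_pos":[0,-35,-20],"delta_rot":[0,0,0]},{"delta_pos":[0,-35,-60],"delta_rot":[0,0,0]},{"delta_pos":[0,-35,-100],"delta_rot":[0,0,0]},{"delta_pos":[0,-35,-130],"delta_rot":[0,0,0]},{"delta_pos":[0,-35,-140],"delta_rot":[0,0,0]},{"delta_pos":[0,-35,-140],"delta_rot":[0,0,0]},{"delta_pos":[0,-35,-140],"delta_rot":[0,0,0]},{"delta_pos":[0,-35,-140],"delta_rot":[0,0,0]}]'
python3 - <<'E'
from m import *
S=bot.camera("scene")
cv2.imwrite("pics/fin.png",cv2.resize(S["color"][130:250,220:380],(0,0),fx=5,fy=5,interpolation=2))
E
```

```text
time: 10.07
tcp_pos: [0.4296, 0.2429, 0.2068]
ee_rot: [-0.001, 0.258, 0.966, -0.001]
wrist_force: [0.2, -0.9, 0.3]
finger_gap: 0.0003
finger_force: 0.0
```

View pics/fin.png

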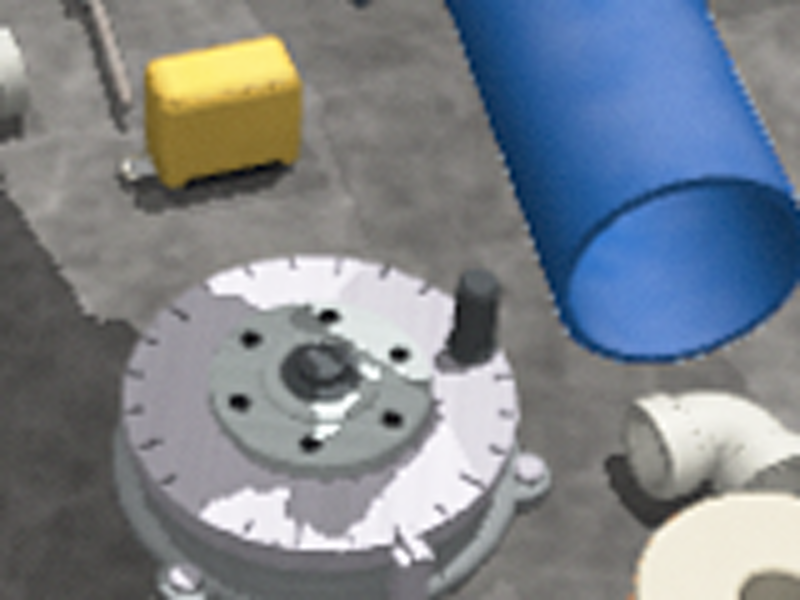

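The post is still at crop (480,279), which is click 4. The flange holes sit where they did at the start, consistent with a 60° turn, and the elbow hasn't moved. I'll hand it in.

```bash
python3 -c "
from bench import bot
print(bot.hand_in())"
```

```text
the job is handed in; nothing more can be done
None
```

I turned the table four clicks clockwise and handed the job in; the last picture shows the post resting at the fourth click with the arm clear and the elbow unmoved (the tin was out of that view, but the arm never went near it).

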